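# Slide the tasting tray past the spring stop

## Task

A small tray of two chocolates is held back by two sprung brass stop pins in the wooden serving lane. With your fingertips press down the red ribbed strip behind the tray so that the pins sink away, and keep the strip pressed while you push the tray over the pins until it rests against the end stop; then let go, so that the pins spring up again behind the tray. Only push the tray, never lift it, do not touch the chocolates, and leave the things round the lane where they stand.

Things in the scene. Friction and masses are not known exactly. Their poses are not given: they have to be found in the camera images.
- serving_lane: fixed wooden lane, 280 long, 100 wide. Origin: underside (table height), centre line, at the front faces of the raised stop pins. x runs along the lane the way the tray is pushed (away from the robot), y left, z up. Base from x=-172 to 108. The tray rides on two runners 15 wide, tops 32 above the table; the groove between them is 40 wide and holds the red strip. Rear end open.
- end_stop (a point): middle of the inner face of the end stop, a wooden cross wall at the lane's far end (lane x=88, y=0), height 43; its top is 54 above the table. The side guides along the lane are 10 wide, tops 42 above the table, with a channel 73 wide between them.
- strip (a joint): red ribbed strip and two brass stop pins: one rigid sprung part that goes straight down without tilting, wherever pressed. 0 = up, 0.014 m = fully down; about 2.5 N to start, 6 N fully down; springs back when let go. The pins are below the runners from 0.010 m on.
- strip_top (a point): middle of the top face of the red strip, moves with it; at lane x=-67, y=0, 30 above the table when up. The strip is 36 wide and reaches from lane x=-162 to 28.
- pins_top (a point): midway between the tops of the two brass pins, moves with the strip; 42 above the table when up (10 above the runners). The pins are 8 long (lane x=-8 to 0), 7 wide, at y=27 and y=-27, one on each side of the strip, so a fingertip up to 36 wide passes between them along the strip.
- tray: loose open dark wooden tray, 76 long (lane x), 66 wide, 0.14 to 0.28 kg. Floor 5 thick, walls 4 thick; front and sides 20 high, rear wall (nearest the robot, the one to push) 28 high. Origin: centre of its underside; axes as the lane's. Starts with its front 1 to 22 behind the pins, free strip behind it. Against the end stop its origin is at lane x=50, its rear wall 12 past the pins.
- bonbon_dark: dark chocolate lump, 29x34x32 high, loose in the rear half of the tray, origin at the centre of its underside
- bonbon_milk: brown chocolate lump, 27x34x30 high, loose in the front half of the tray, origin at the centre of its underside
- gift_box: purple wrapped gift box with gold ribbon, 64x64x56, origin at the centre of its underside; bystander beyond the lane's left far end
- tin: round green tin with a golden lid, diameter 68, 91 high, origin at the centre of its underside; bystander right of the lane
- stamp: wooden date stamp with a round handle, 30x50x68, origin at the centre of its underside; bystander on the left, in front of the crate
- praline_tongs: light metal tongs lying flat, 25x175x13, origin at the centre of the underside; bystander on the left

How it is judged:
By the outcome, as a careful person would: the job done as asked, in the order asked, and still so for the second after the job is handed in, with the robot touching nothing.
It also fails if it takes over 43 s, if anything falls off the work surface, if the arm or the gripper's body presses on something with over 40 N, if the wrist force passes 120 N, or if a joint passes its speed limit or range.

## Robot

A 6-joint arm with a two-finger parallel gripper is mounted at the origin on a cart in front of the work surface, level with it; the furniture and walls round the work are solid. World frame = base frame: x ahead of the robot, y to its left, z up, the work surface at z = 0. Lengths are in m, angles in rad, forces in N, time in s.
With the tool pointing down it reaches from about 0.275 to 0.75 m from the base axis. Payload 10.2 kg.
Tool frame: the origin (TCP) lies between the finger pads; the fingertips stand r.tips_ahead ahead of it and the grasp point (between the pads) lies 3 mm ahead of it (r.tips_ahead is the distance from the TCP to the fingertips, in m); z points along the fingers, y is the line along which they close (so a half turn about z gives the same grasp; the last joint's range is limited). The gripper opens to 88 mm and grips with 3 to 60 N. Pads are 18 mm wide; open, the fingers measure 123 mm over their backs; the gripper's body (75 mm by 187 mm) begins 45 mm behind the grasp point.
Start: joints at [-1.465, 0.313, 1.498, -0, 1.331, -0.223], TCP at [0.17, -0.497, 0.261] pointing down, gripper open.
Joint ranges: [-2.94, 2.94], [-0.97, 2.17], [0.19, 2.56], [-1.23, 4.37], [0.02, 3.11], [-2.88, 2.88]. Speed limits (rad/s): [2.39, 2.39, 3.01, 3.14, 3.14, 3.14].

## Interface

Orientations are given as a 3x3 rotation matrix whose columns are the frame's x, y, z axes.
In Python, from bench import r gives the robot as it stands. Calls block until the motion is done:
- r.move_ptp(position, orientation): joint-space move of the TCP to a pose.
- r.move_linear(position, velocity=0.15, attitude=None, f_stop=None): straight line of the TCP; attitude=None keeps the orientation; velocity is the mean speed in m/s. With f_stop (N) it stops when the force on the tool has changed by that much, and returns True; else False.
- r.goto_joints(angles): joint-space move.
- r.set_gripper(opening, effort=None): finger opening in m; effort is the grip in N (None keeps the last); returns when the fingers have stopped.
- r.sleep(seconds).
- r.inverse_kinematics(position, orientation): joint angles nearest the present ones, or None.
- r.read_state(): the state.
- r.read_camera(name): name is "side" or "top" or "wrist"; returns a dict with "image" (420x560x3 uint8, red, green, blue), "range_z" (420x560 float32, m along the optical axis (not along the pixel's ray), 0 where there is no reading), "intrinsics" (3x3 intrinsics, pixels), "dist_coeffs" ([k1, k2, p1, p2, k3] as OpenCV has them; the pictures are not rectified), "R" (3x3) and "t" (3): a world point X has camera coordinates R X + t. Camera axes: x right, y down, z forward; pixel columns grow to the right and rows downward; lengths in m; the calibration is good to about 2 mm. A picture is of the moment at which its call begins.
A pose or a line that the arm cannot do raises r.MotionError and nothing moves.
- r.finish_job(): hands the job in; it is judged then, once.
The state is a dict: "time_s": time; "joints": joint angles; "joint_velocities": joint speeds; "joint_torque": joint torques, N m; "position": TCP position; "tool_rot": TCP orientation; "ft_force": force on the tool from outside, world axes, zero at the start; "ft_torque": the same for the moment, N m; "opening": finger opening in m; "grasp_force": force on a finger pad.
Only numpy, scipy, OpenCV 4.12 (cv2) and the standard library are available. Lean on these libraries where they do the work, as an engineer would, in place of code of your own. Each camera call takes 0.05 s, during which the arm holds its last target. There are 200 camera calls.

## Working session

There is one attempt and no reset: what is moved stays moved. The work goes in short steps, each a Python script; the robot and the scene stay as the last script left them, time stands still between calls to the robot, and variables do not carry over. Pictures are saved under pics/ and viewed, at most 10 in all, crops included, and the job is handed in when it is done.

```bash
mkdir -p pics; ls
python3 - <<'E'
from bench import r
import cv2, numpy as np, pickle
d={}
for n in ("top","side"):
    c=r.read_camera(n); d[n]=c
    cv2.imwrite(f"pics/{n}0.png",c["image"][:,:,::-1])
pickle.dump(d,open("cam0.pkl","wb"))
s=r.read_state(); print(r.tips_ahead,s["time_s"],s["tool_rot"],s["opening"])
E
```

```text
pics
0.022 0.1 [[ 9.46433445e-01  3.22898917e-01 -1.52125473e-04]
 [ 3.22898893e-01 -9.46432878e-01  1.05484212e-03]
 [ 1.96630830e-04 -1.04745901e-03 -9.99999432e-01]] 0.08825631791147068
```

View pics/top0.png

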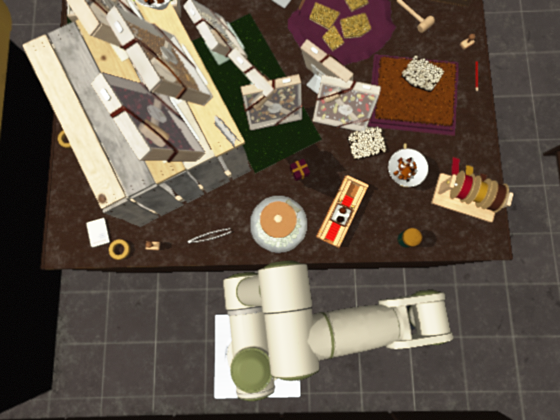

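View pics/side0.png

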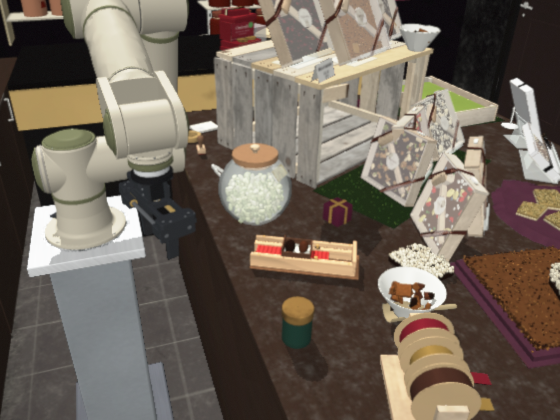

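The top view shows the lane running from its rear end at about (325,240) to its far end at about (355,180). The tray is near (342,213), the glass jar is close on the left at (278,222), and the tin is at (411,237). I'll enlarge both views.

```bash
cat > h.py <<'E'
import numpy as np, cv2
def ray_at_z(c,uv,z):
    "world points where pixels uv meet the plane(s) z"
    uv=np.array(uv,float).reshape(-1,1,2); K=np.array(c["intrinsics"]);R=np.array(c["R"]);t=np.array(c["t"])
    n=cv2.undistortPoints(uv,K,np.array(c["dist_coeffs"],float))[:,0]
    d=np.c_[n,np.ones(len(n))]@R; o=-R.T@t
    return o+d*((np.asarray(z)-o[2])/d[:,2])[:,None]
def proj(c,X):
    return cv2.projectPoints(np.array(X,float).reshape(-1,1,3),cv2.Rodrigues(np.array(c["R"]))[0],np.array(c["t"],float),np.array(c["intrinsics"]),np.array(c["dist_coeffs"],float))[0][:,0]
E
python3 - <<'E'
import pickle,cv2,numpy as np
from h import *
d=pickle.load(open("cam0.pkl","rb"))
a=d["top"]["image"][165:255,300:390,::-1]; b=d["side"]["image"][220:295,235:375,::-1]
A=cv2.resize(a,(560,560),interpolation=cv2.INTER_CUBIC)
cv2.imwrite("pics/topc.png",A)
print(ray_at_z(d["top"],[(325,240),(355,180),(278,222),(411,237)],[.04,.04,0,.09]))
E
```

```text
[[ 0.42643917 -0.2739627   0.04      ]
 [ 0.66399115 -0.40248689  0.04      ]
 [ 0.50679141 -0.09213663  0.        ]
 [ 0.42666193 -0.59058975  0.09      ]]
```

View pics/topc.png

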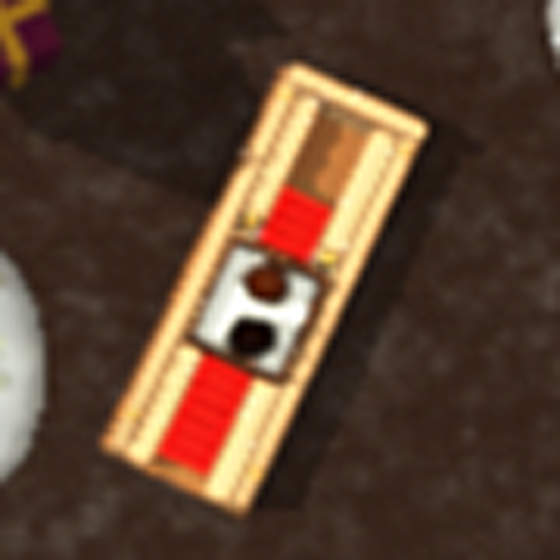

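The crop shows the lane clearly: yaw about -28°, brass pins at crop (251,218) and (328,257), and the tray right behind them with free strip to its rear. Next I'll hover the wrist camera above it for precise measurement. I plan to work with the closed fingers' line along the lane, so only 18 mm sits across the 40 mm groove.

Run:
```python
from bench import r
import cv2, numpy as np, pickle
from h import *
d=pickle.load(open("cam0.pkl","rb"))
c=d["top"]
f=90/560
px=lambda *p:[(300+u*f-.5*(1-f),165+v*f-.5*(1-f)) for u,v in p]
P=ray_at_z(c,px((251,218),(328,257)),.042); print(P, np.linalg.norm(P[0]-P[1]))
w=P[0]-P[1]; print("yaw",np.degrees(np.arctan2(-w[0],w[1])))
yaw=np.radians(-28.4); L=np.array([np.cos(yaw),np.sin(yaw),0])
z=np.array([0,0,-1.]); pos=np.array([0.50,-0.32,0.30])
best=None
q0=np.array(r.read_state()["joints"])
for s in (1,-1):
    y=s*L; R=np.c_[np.cross(y,z),y,z]; q=r.inverse_kinematics(pos,R); print(s,q)
    if q is not None and (best is None or abs(np.array(q)-q0).max()<best[0]): best=(abs(np.array(q)-q0).max(),s,R)
print(best[1]); r.move_ptp(pos,best[2]); r.set_gripper(0.0,20)
c=r.read_camera("wrist"); pickle.dump(c,open("w1.pkl","wb"))
cv2.imwrite("pics/w1.png",c["image"][:,:,::-1]); s=r.read_state(); print(s["time_s"],s["position"],s["opening"],s["ft_force"]); print(-c["R"].T@c["t"])
```

```text
[[ 0.58503241 -0.33873279  0.042     ]
 [ 0.55885093 -0.3861358   0.042     ]] 0.05415270681570067
yaw -28.91261411562759
1 [-7.66500912e-01  4.45602334e-01  1.20729709e+00 -4.44089210e-16
  1.48869323e+00 -2.70827404e-01]
-1 [-7.66500912e-01  4.45602334e-01  1.20729709e+00 -4.44089210e-16
  1.48869323e+00  2.87076525e+00]
1
2.8583 [ 0.50000218 -0.31999573  0.29998769] 0.0007119163595016779 [-0.54525658 -0.3241768  -0.20024876]
[ 0.53549441 -0.25519052  0.4245737 ]
```

View pics/w1.png

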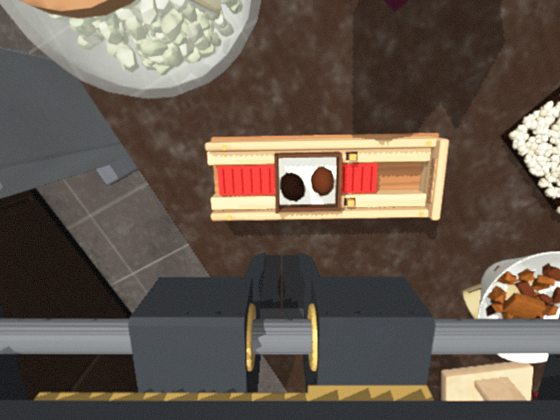

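The wrist view shows the lane from (207,180) to (445,180), the tray from (276,152) to (340,212), and the pins at (351,156) and (350,203). I'll enlarge it to measure.

Run:
```python
import cv2, pickle
c=pickle.load(open("w1.pkl","rb"))
a=c["image"][125:230,200:460,::-1]
cv2.imwrite("pics/w1c.png",cv2.resize(a,(780,315),interpolation=cv2.INTER_CUBIC))
```

```text
(no output)
```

View pics/w1c.png

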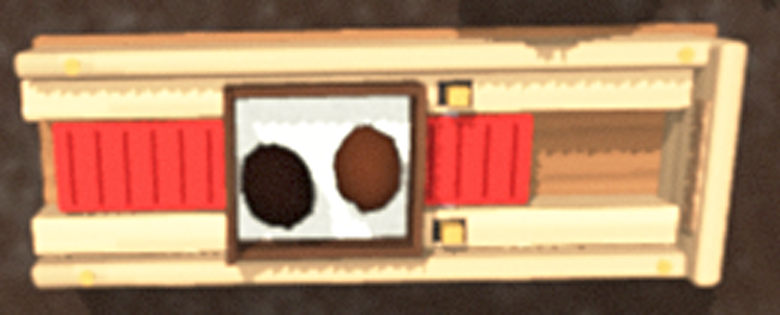

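In the crop, the strip corners are at (53,122), (58,212), (533,114) and (530,205). The pin tops are at (459,96) and (454,232). The rear edge of the tray's rear wall is at (226,90) to (229,262), and its front edge is at about (424,85) to (427,255).

Run:
```python
import cv2, pickle, numpy as np, json
from h import *
from scipy.optimize import least_squares
c=pickle.load(open("w1.pkl","rb"))
px=lambda *p:np.array([(200+(u+.5)/3-.5,125+(v+.5)/3-.5) for u,v in p])
P=px((53,122),(58,212),(533,114),(530,205),(459,96),(454,232))
M=np.array([[-162,18,30],[-162,-18,30],[28,18,30],[28,-18,30],[-4,27,42],[-4,-27,42]])/1e3
def W(v,M):
    cs,s=np.cos(v[2]),np.sin(v[2]); return np.c_[v[0]+cs*M[:,0]-s*M[:,1],v[1]+s*M[:,0]+cs*M[:,1],M[:,2]]
o=least_squares(lambda v:(proj(c,W(v,M))-P).ravel(),[.572,-.362,-.5]); v=o.x
print(v,np.degrees(v[2]),o.fun.reshape(-1,2).round(1).tolist())
def inv(X):
    d=X[:,:2]-v[:2]; cs,s=np.cos(v[2]),np.sin(v[2]); return (np.c_[cs*d[:,0]+s*d[:,1],-s*d[:,0]+cs*d[:,1]]*1e3).round(1)
print(inv(ray_at_z(c,P,M[:,2])).tolist())
print("tray",inv(ray_at_z(c,px((226,90),(229,262),(424,85),(427,255)),[.06,.06,.052,.052])).tolist())
dz=c["range_z"]
K=c["intrinsics"];R=c["R"]
for n,(u,w) in zip("strip strip runner table".split(),px((120,165),(200,165),(620,85),(300,300))):
    u,w=int(round(u)),int(round(w)); n2=cv2.undistortPoints(np.array([[[u,w]]],float),K,np.array(c["dist_coeffs"],float))[0,0]
    print(n,dz[w,u],R.T@(np.r_[n2,1]*dz[w,u]-c["t"]))
json.dump(v.tolist(),open("lane.json","w"))
```

```text
[ 0.57525032 -0.36360961 -0.47715953] -27.339227044005877 [[-0.5, 0.2], [0.0, -0.2], [0.4, -0.0], [-0.5, -0.6], [0.4, 0.1], [0.1, 0.6]]
[[-161.4, 18.2], [-162.1, -18.3], [27.5, 18.0], [28.6, -18.8], [-4.5, 27.1], [-4.1, -26.3]]
tray [[-92.4, 33.2], [-92.8, -31.6], [-19.6, 32.7], [-16.3, -32.6]]
strip 0.39858848 [ 0.45527592 -0.30098792  0.03191417]
strip 0.40066153 [ 0.48224515 -0.31601517  0.02990799]
runner 0.39091522 [ 0.64188836 -0.36564874  0.03062796]
table 0.44764444 [ 0.4886055  -0.39546587  0.0009551 ]
```

The fit is tight: residuals are under 0.6 px and all heights and sizes agree. The lane origin is (0.5753, -0.3636) with yaw -27.3°. The tray's rear is at x≈-92.5 mm, and its front is about 17 mm short of the pins. Now I'll press the strip behind the tray.

```bash
cat >> h.py <<'E'
import json
v=json.load(open("lane.json")); L=np.array([np.cos(v[2]),np.sin(v[2]),0]); N=np.array([-L[1],L[0],0])
Z=np.array([0,0,-1.]); ROT=np.c_[np.cross(L,Z),L,Z]
def P(x,ztip):
    "TCP for fingertip centre at lane x (mm), tip height ztip (mm)"
    return np.array([v[0],v[1],0])+L*x/1e3+np.array([0,0,ztip/1e3+.022])
def show(r,m=""):
    s=r.read_state(); f=np.array(s["ft_force"]); p=np.array(s["position"])
    print(m,"t %.2f"%s["time_s"],"lane x %.1f y %.1f ztip %.1f"%((p-P(0,0))@L*1e3,(p-P(0,0))@N*1e3,(p[2]-.022)*1e3),"F along %.1f side %.1f up %.1f"%(f@L,f@N,f[2]))
E
python3 - <<'E'
from bench import r
from h import *
import pickle
r.move_ptp(P(-122,90),ROT); r.move_linear(P(-122,36),0.12); r.sleep(.2); show(r,"above")
print(r.move_linear(P(-122,24),0.03,f_stop=15)); r.sleep(.2); show(r)
print(r.move_linear(P(-122,17),0.03,f_stop=15)); r.sleep(.2); show(r)
c=r.read_camera("wrist"); pickle.dump(c,open("w2.pkl","wb")); cv2.imwrite("pics/w2.png",c["image"][:,:,::-1])
E
```

```text
above t 4.45 lane x -121.6 y -0.1 ztip 36.9 F along -1.6 side 0.5 up 0.2
False
 t 5.20 lane x -121.6 y -0.1 ztip 24.3 F along 2.8 side -0.5 up 5.1
False
 t 5.78 lane x -121.7 y -0.1 ztip 17.3 F along 2.6 side 1.1 up 5.3
```

View pics/w2.png

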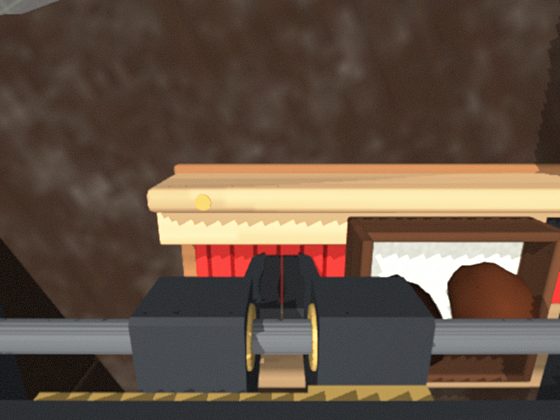

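The wrist view shows the closed fingers (about 280,290) pressing the red strip in the groove, clear of the tray's rear wall at x≈350. The force and the 12.7 mm depth match a pressed strip. Now I'll push.

Run:
```python
from bench import r
from h import *
import pickle
r.move_linear(P(-122,16.5),0.02,f_stop=15); show(r)
for x in (-90,-60,-30,-12):
    hit=r.move_linear(P(x,16.5),0.045,f_stop=20); show(r,hit)
    if hit: break
c=r.read_camera("top"); pickle.dump(c,open("t3.pkl","wb"))
cv2.imwrite("pics/t3.png",cv2.resize(c["image"][150:260,290:400,::-1],(550,550),interpolation=cv2.INTER_CUBIC))
c=r.read_camera("wrist"); pickle.dump(c,open("w3.pkl","wb")); cv2.imwrite("pics/w3.png",c["image"][:,:,::-1])
```

```text
t 6.08 lane x -121.7 y -0.1 ztip 16.8 F along 2.4 side 0.0 up 5.8
False t 6.94 lane x -91.7 y 0.3 ztip 16.3 F along -7.6 side 0.3 up 11.2
False t 7.76 lane x -61.6 y 0.3 ztip 16.4 F along -7.3 side -0.2 up 10.1
False t 8.57 lane x -31.4 y 0.2 ztip 16.4 F along -6.6 side 1.0 up 9.0
False t 9.12 lane x -13.0 y 0.2 ztip 16.4 F along -5.1 side 0.4 up 8.3
```

View pics/w3.png

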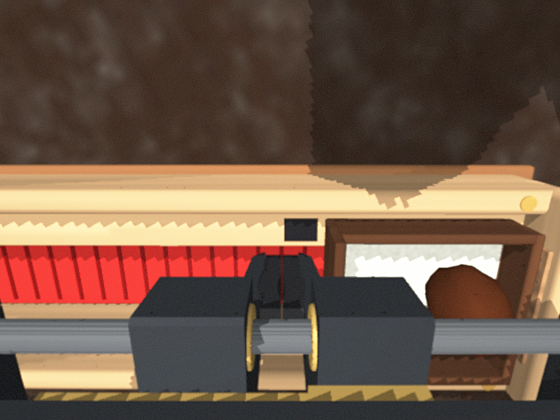

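The pins have sunk, and their hole at (300,229) is now behind the tray. The tray's front is close to the end stop near (545,300). I'll finish in small force-checked steps.

Run:
```python
from bench import r
from h import *
import pickle
show(r); r.sleep(.2)
f0=np.mean([np.array(r.read_state()["ft_force"])@L for _ in range(3)])
for x in np.arange(-11,3,1.5):
    hit=r.move_linear(P(x,16.5),0.02,f_stop=12); show(r,hit)
    f=np.array(r.read_state()["ft_force"])@L
    if hit or f<-15: break
c=r.read_camera("wrist"); pickle.dump(c,open("w4.pkl","wb")); cv2.imwrite("pics/w4.png",c["image"][:,:,::-1])
```

```text
t 9.22 lane x -13.0 y 0.2 ztip 16.5 F along -4.5 side 0.6 up 7.4
False t 9.68 lane x -12.5 y 0.2 ztip 16.4 F along -8.1 side 1.3 up 10.3
False t 9.93 lane x -11.0 y 0.2 ztip 16.4 F along -7.5 side 0.8 up 9.5
False t 10.18 lane x -9.4 y 0.2 ztip 16.4 F along -7.5 side 0.5 up 9.3
False t 10.43 lane x -7.9 y 0.2 ztip 16.4 F along -7.5 side 0.6 up 9.1
False t 10.68 lane x -6.7 y 0.2 ztip 16.4 F along -8.3 side -0.2 up 9.8
False t 10.93 lane x -6.5 y 0.2 ztip 16.5 F along -20.4 side 0.5 up 16.8
```

View pics/w4.png

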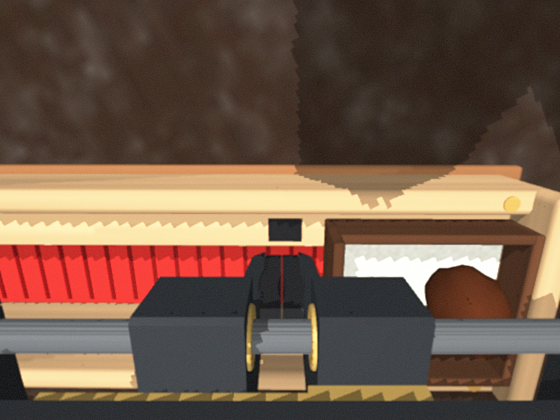

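The force jumped to 20 N at tip x=-6.5, close to the expected -5.5, so the tray is against the end stop. I'll back off slightly with the strip still pressed, lift, clear the lane and look.

Run:
```python
from bench import r
from h import *
import pickle
r.move_linear(P(-10.5,16.5),0.02); show(r)
r.move_linear(P(-10.5,40),0.04); r.move_linear(P(-10.5,130),0.12)
r.move_ptp(P(-80,250)-N*.06,ROT); r.sleep(.3); show(r)
c=r.read_camera("wrist"); pickle.dump(c,open("w5.pkl","wb")); cv2.imwrite("pics/w5.png",cv2.resize(c["image"][:,:,::-1],(800,600)))
```

```text
t 11.47 lane x -10.3 y -0.0 ztip 17.0 F along 2.6 side 0.0 up 6.0
 t 14.06 lane x -79.8 y -59.5 ztip 248.8 F along 0.2 side 0.8 up 0.2
```

View pics/w5.png

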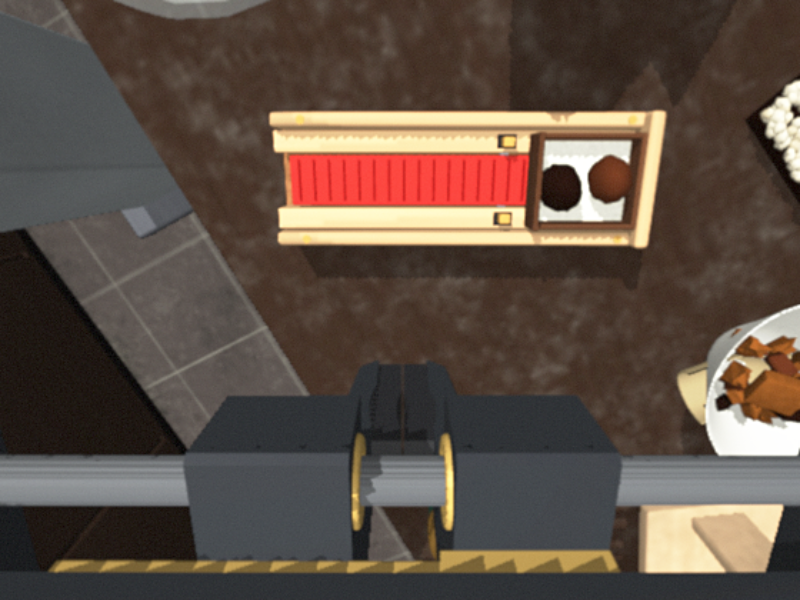

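The picture shows both brass pins up again at (507,141) and (503,218), behind the tray's rear wall at x≈530. The tray is against the end stop at (645,180) with both chocolates upright inside. I'll hand the job in.

```bash
python3 -c "
from bench import r
print(r.finish_job())"
```

```text
the job is handed in; nothing more can be done
None
```

I pushed the tray over the pressed-down pins to the end stop, and the pins sprang up behind it. I handed the job in with the robot clear, at about 14 s; no verdict was returned.

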